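Draw a battery fuse out from under the busbar with insulated tongs

ROBOT

A 7-joint arm with a two-finger parallel gripper is mounted at the origin on the work surface. World frame = base frame: x ahead of the robot, y to its left, z up, the work surface at z = 0. Lengths are in m, angles in rad, forces in N, time in s.
With the tool pointing down it reaches from about 0.35 to 0.9 m from the base axis. Payload 8.1 kg.
Tool frame: the origin (TCP) lies midway between the tips of the shut fingers; the grasp point (between the pads) lies arm.hold_point_z behind it (arm.hold_point_z is the distance from the TCP to the grasp point, in m); z points along the fingers, x is the direction in which the jaws open and shut, and the axes are right-handed (so a half turn about z gives the same grasp; the last joint's range is limited). The gripper opens to 92 mm and grips with 3 to 60 N. Pads are 19 mm wide; open, the fingers measure 130 mm over their backs; the gripper's body (75 mm by 190 mm) begins 47 mm behind the grasp point.
Start: joints at [-1.296, 0.434, 0.025, 1.573, -0.012, 1.134, -0.075], TCP at [0.231, 0.581, 0.227] pointing down, gripper open.
Joint ranges: [-2.62, 2.62], [-0.44, 2.09], [-1.27, 1.32], [0.08, 2.57], [-1.32, 4.46], [0.12, 2], [-2.74, 2.74]. Speed limits (rad/s): [2.22, 2.22, 3.01, 3.01, 3.14, 3.14, 3.14].

INTERFACE

Orientations are given as a rotation vector (axis times angle).
In Python, from cell import arm gives the robot as it stands.
- The arm moves only by the shell command python3 -m pendant 'ROWS' [FORCE]. ROWS is JSON, a list of rows, each an object with "dp": the shift along the tool's x, y, z in m, a list of three; "rotation": the turn, a rotation vector about the tool's x, y, z in rad, a list of three; "fingers": the closure, from -1 (fully open) to 1 (shut). In form: [{"dp": [x, y, z], "rotation": [rx, ry, rz], "fingers": fingers}, ...]. A call has 1 to 20 rows; each row is the pose to reach, as a shift and turn from the pose measured when the call began, along the tool's axes at that moment; what a row does not reach only later rows make up. A row lasts 1/8 s, in which the tool goes at most 62.5 mm and 10.7 degrees, less where a joint would pass 70% of its speed; a pose out of reach is approached as far as the arm can. A call with a gripper value outside its range is refused whole. The fingers move at their own pace and stop on an object; FORCE is the grip in N (left out, the last holds). Time passes only in rows, so rows that repeat a pose let the fingers close. It gives the time, the measured TCP pose, the force and the opening at its end, in the units of the state.
- arm.observe(): the state, without advancing time (a new reading comes with each control period).
- arm.get_image(name): name is "scene" or "top"; returns the picture (384x512x3 uint8, blue, green, red); there is no depth.
- arm.camera_params(name): a dict with "camera_matrix" (3x3 intrinsics, pixels), "k1" (the pictures are not rectified: a ray, as slopes to the right and down, at radius r is drawn at 1 + k1 r^2 times it, then the intrinsics apply), "rvec" (rotation vector, rad) and "tvec" (3), from world to camera coordinates, as OpenCV has them. Camera axes: x right, y down, z forward; pixel columns grow to the right and rows downward; lengths in m; the calibration is good to about 2 mm. A picture is of the moment at which its call begins. camera_params takes no time and is no camera call.
- arm.sign_off(): hands the job in, once; it reports no verdict.
The state is a dict: "clock": time; "joints": joint angles; "dq": joint speeds; "joint_efforts": joint torques, N m; "position": TCP position; "ee_rot": TCP orientation; "force": force on the tool from outside, world axes, zero at the start; "ft_torque": the same for the moment, N m; "width": opening from 0.0 (shut) to 1.0 (fully open).
Only numpy, scipy, OpenCV 4.12 (cv2) and the standard library are available. Lean on these libraries where they do the work, as an engineer would, in place of code of your own. Each camera call takes 0.05 s, during which the arm holds its last target.

TASK

Two cartridge fuses stand in the bay behind the copper bar: pick up the insulated tongs, reach in under the bar, close them on the taller fuse and draw it out towards you beneath the bar, keeping it upright. Finish while still holding it still in the squeezed tongs, in front of the bay, with the whole fuse raised above the height of the bar. Nothing, tongs and fuse included, may touch the copper bar, the robot's hand must touch neither fuses nor bay, and leave the short fuse and everything else where it is.

Things in the scene. Friction and masses are not known exactly. Their poses are not given: they have to be found in the camera images.
- tongs: beige insulated tongs flat on their rest, 253 long, 24 high, 155 g, balanced at the grip pads; two arms swing in the horizontal plane about pivots at x -100, y +-12 in the rear block (x -118 to -92). Origin: underside, centre line, midway along the flat outer grip pads (x -30 to +30, 24 high). x to the jaws (x +95 to +135, 24 high, 7 thick), y to the left arm, z up. Springs hold them open
- tongs_grip (a point): where to grip the tongs: centre line, between the grip pads, half height (12 above the underside; 46 above the table on the rest). The pads measure 60 over their outsides when open; each 1 mm of squeeze shuts the jaws by 2.15 mm. The springs push on each pad with 10 N at first, 14 N when shut on the fuse. Hard stop at 36 over the pads
- tongs_jaws (a point): middle of the space between the jaws, 115 ahead of tongs_grip along the tongs' x, same height. Gap inside: 60 with the tongs open, 47 with the pads squeezed to 54, 26 (shut on a fuse, faces parallel) with the pads at about 44
- rest: fixed tongs rest: a 4 mm steel plate (210 x 90) with two black cross blocks 20 thick in x, tops 34 above the table, at its x = -100 (60 wide) and +70 (110 wide). The tongs lie on it, origin over its origin and x along its x (within 3 mm, 0.03 rad). Under the grip pads it is free above the plate. Origin on the table
- bay: fixed fuse bay: black base plate 130 (x) x 280 (y) x 12, with a kerb rising to 18 above the table along its front (x -65 to -59). Origin: centre of the underside; x away from the open front, y left. White standoffs, diameter 26, at x -36, y +-124, carry the copper bar. No roof or back. The fuses stand on the plate near x 5, y +50 and -50 (within 8); which is where varies
- busbar: the copper bar across the bay, 20 (x) x 280 (y) x 8 mm; origin: centre of its underside, 100 mm above the table, at x = -36 in the bay's frame; axes as the bay. Its top is 108 mm above the table (screw heads 114)
- fuse: the taller cartridge fuse, standing: white ceramic cylinder with steel end caps, diameter 26, 60 mm tall, about 80 g. Origin: centre of its underside; z along it, up
- fuse_center (a point): the middle of the taller fuse, 30 mm above its underside
- fuse_short: the shorter fuse, standing: same look and diameter 26, 36 mm tall; leave it. Origin: centre of its underside
- jar: bystander: white-capped jar, diameter 56, 65 high; leave it. Origin: underside
- torch: bystander: black torch, 145 long, lying; leave it. Origin: underside
- screwdriver: bystander: screwdriver, lying; leave it. Origin: underside
- wrench: bystander: wrench, lying; leave it. Origin: underside
- meter: bystander: yellow hand meter, 170 x 85 x 40, lying on its back; leave it. Origin: underside
There are look-alikes about, which are no part of the job. What is shaped like the fuse but brown or pink is not meant.

How it is judged:
On the way, in this order (a step that is already met when the one before it is completed fails the run):
1. the tongs, held in the robot's fingers, are closed on the taller fuse while it is still behind the bar (contact force between tongs and fuse above 1.5 N and contact force between the fingers and tongs above 2 N and x of fuse_center in the frame of bay above -0.02 m and z of fuse_center in the frame of bay below 0.085 m), for 0.1 s.
2. the fuse, in the tongs, passes beneath the bar, between its standoffs (contact force between tongs and fuse above 1.5 N and contact force between the fingers and tongs above 2 N and x of fuse_center in the frame of bay between -0.046 and -0.026 m and z of fuse_center in the frame of bay below 0.07 m and y of fuse_center in the frame of bay between -0.11 and 0.11 m), for 0.02 s.
3. the fuse, in the tongs, is out in front of the bar (contact force between tongs and fuse above 1.5 N and contact force between the fingers and tongs above 2 N and x of fuse_center in the frame of bay below -0.06 m), for 0.1 s.
At the end, for the whole second after the job is handed in: At the end fingers squeeze the tongs (>2 N) and tongs grip the taller fuse (>1.5 N): its middle over 135 mm above the table, over 55 mm in front of the bay's middle, tilt <0.5 rad, <30 mm/s; nothing touches the bay, fingers off the fuse; short fuse upright within 15 mm (contact force between tongs and fuse above 1.5 N and contact force between the fingers and tongs above 2 N and height (world z) of fuse_center above 0.135 m and x of fuse_center in the frame of bay below -0.055 m and angle between fuse's own z axis and vertical below 0.5 rad and linear speed of fuse below 0.03 m/s and contact force between the fingers and fuse below 0.3 N and contact force between each of tongs, fuse and bay below 0.3 N and distance of fuse_short from where it was at the start of the episode below 0.015 m and angle between fuse_short's own z axis and vertical below 0.2 rad); the arm keeps its last pose, push and grip.
It fails at once if the copper bar is touched (over 1 N) (contact force between anything else and busbar above 1 N).
It fails at once if the robot's hand or arm touches a fuse or the bay (contact force between any of the fingers, the arm and fuse above 0.5 N or contact force between any of the fingers, the arm and fuse_short above 0.5 N or contact force between any of the fingers, the arm and bay above 0.5 N).
It fails at once if the taller fuse is tipped past 0.6 rad (angle between fuse's own z axis and vertical above 0.6 rad).
It fails at once if the short fuse is moved by 15 mm or tipped (distance of fuse_short from where it was at the start of the episode above 0.015 m or angle between fuse_short's own z axis and vertical above 0.3 rad).
It fails at once if a bystander is moved by over 30 mm (distance of any of jar, torch, screwdriver, wrench, meter from where it was at the start of the episode above 0.03 m).
It also fails if it takes over 48 s, if anything falls off the work surface, if the arm or the gripper's body presses on something with over 40 N, if the wrist force passes 120 N, or if a joint passes its speed limit or range.

## Working session

There is one attempt and no reset: what is moved stays moved. The work goes in short steps, Python scripts to look and compute and a shell command to move; the robot and the scene stay as the last step left them, time stands still between calls to the robot, and variables do not carry over. Pictures are saved under pics/ and viewed, and the job is handed in when it is done.

```bash
ls; mkdir -p pics
python3 - <<'E'
from cell import arm
import cv2
s=arm.observe(); print(s, arm.hold_point_z)
for n in("scene","top"):
    cv2.imwrite(f"pics/{n}0.png",cv2.resize(arm.get_image(n),(800,600),interpolation=cv2.INTER_CUBIC)); print(n,arm.camera_params(n))
E
```

```text
pics
{'clock': 0.0, 'joints': array([-1.29563504,  0.43521116,  0.02496649,  1.57409119, -0.01160752,
        1.13399185, -0.07514327]), 'dq': array([-0.00150847,  0.00099179,  0.00129213, -0.00101609, -0.00057513,
        0.00031354, -0.0005434 ]), 'joint_efforts': array([-9.30748683e-04, -6.67861819e+01,  9.84530188e-01, -3.14470589e+01,
       -6.06875634e-02,  4.30289924e-02,  1.44686737e-04]), 'position': array([0.23038539, 0.58044279, 0.22595452]), 'ee_rot': array([ 2.59831594e+00,  1.76414197e+00, -1.89857014e-03]), 'force': array([0.04246758, 0.3347986 , 0.58860032]), 'ft_torque': array([ 0.04617468,  0.02630039, -0.04345311]), 'width': 1.0000692819861388} 0.0188
scene {'camera_matrix': array([[363.77893433,   0.        , 261.49590832],
       [  0.        , 363.77893433, 197.17147693],
       [  0.        ,   0.        ,   1.        ]]), 'k1': -0.029733585793893964, 'rvec': array([ 0.86947248,  2.36061938, -1.30713336]), 'tvec': array([ 0.46433236, -0.09531532,  1.50331029])}
top {'camera_matrix': array([[359.83149057,   0.        , 254.65973637],
       [  0.        , 359.83149057, 190.75638742],
       [  0.        ,   0.        ,   1.        ]]), 'k1': -0.08146995171066597, 'rvec': array([ 2.13986284, -2.1219188 ,  0.14840235]), 'tvec': array([-0.03457078,  0.59509521,  1.13175584])}
```

View pics/scene0.png

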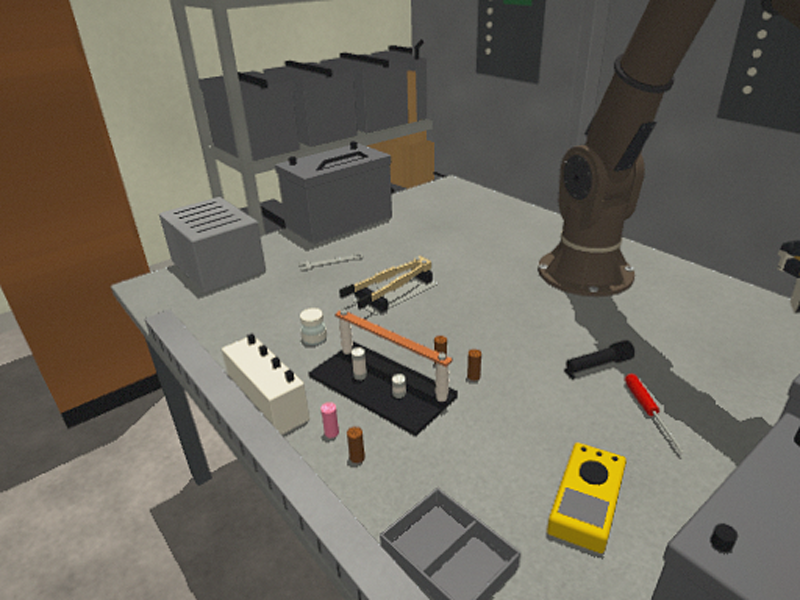

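View pics/top0.png

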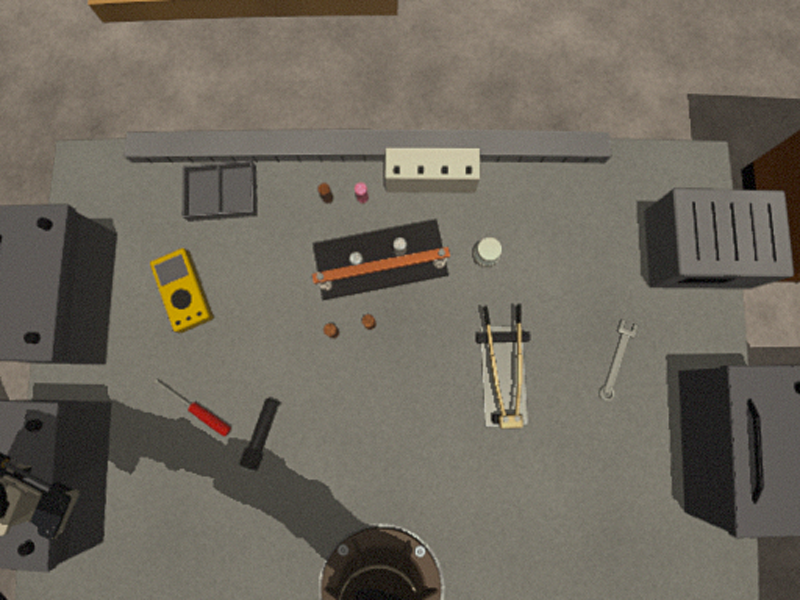

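Candidates, in the 800x600 scene picture: white fuses in the bay at (359,362), which looks taller, and (399,385), which looks short. Look-alikes are brown at (440,348), (474,365) and (356,445), and pink at (330,420). I pick the white one at (359,362) and check it in a close crop.

```bash
cat > h.py <<'E'
import numpy as np, cv2
from cell import arm
P={n:arm.camera_params(n) for n in("scene","top")}
def ray(n,u,v):
    p=P[n];K=p["camera_matrix"];d=np.array([(u-K[0,2])/K[0,0],(v-K[1,2])/K[1,1]]);x=d.copy()
    for _ in range(20): x=d/(1+p["k1"]*(x@x))
    R=cv2.Rodrigues(p["rvec"])[0];return -R.T@p["tvec"],R.T@np.array([x[0],x[1],1])
def onz(n,u,v,z):
    o,d=ray(n,u,v);return o+d*(z-o[2])/d[2]
def proj(n,X):
    p=P[n];K=p["camera_matrix"];R=cv2.Rodrigues(p["rvec"])[0];c=R@np.asarray(X,float)+p["tvec"];x=c[:2]/c[2]
    x=x*(1+p["k1"]*(x@x));return x*K[0,0]+K[:2,2]
def tri(a,b):
    o1,d1=ray(*a);o2,d2=ray(*b);d1/=np.linalg.norm(d1);d2/=np.linalg.norm(d2)
    t=np.linalg.lstsq(np.c_[d1,-d2],o2-o1,rcond=None)[0];p,q=o1+t[0]*d1,o2+t[1]*d2
    return (p+q)/2,np.linalg.norm(p-q)
def cam(n):
    return arm.get_image(n)
E
python3 - <<'E'
from h import *
s=cam("scene");t=cam("top")
np.save("s0.npy",s);np.save("t0.npy",t)
cv2.imwrite("pics/cs.png",cv2.resize(s[190:290,190:310],None,fx=6,fy=6,interpolation=cv2.INTER_NEAREST))
cv2.imwrite("pics/ct1.png",cv2.resize(t[135:225,195:295],None,fx=6,fy=6,interpolation=cv2.INTER_NEAREST))
cv2.imwrite("pics/ct2.png",cv2.resize(t[185:280,290:350],None,fx=6,fy=6,interpolation=cv2.INTER_NEAREST))
E
```

```text
(no output)
```

View pics/cs.png

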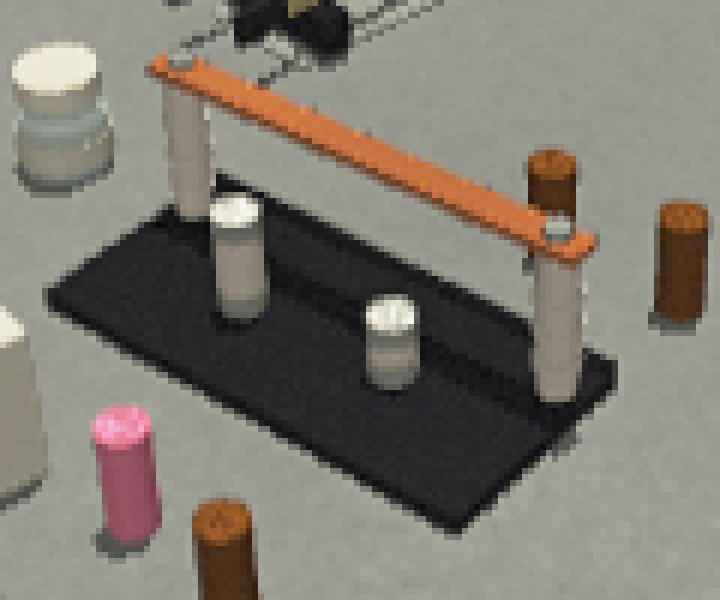

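View pics/ct1.png

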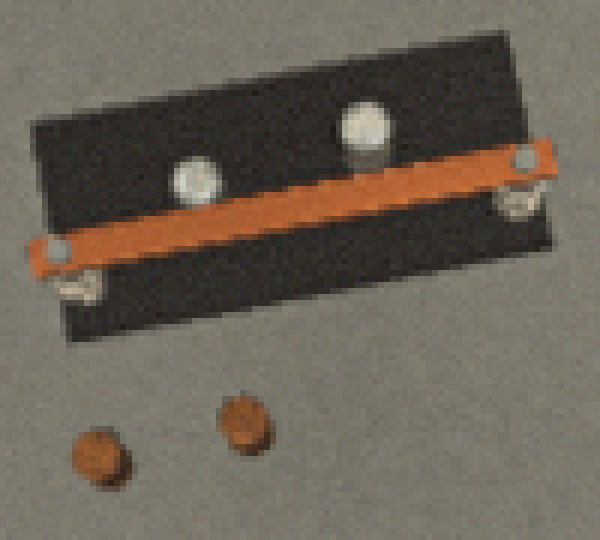

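View pics/ct2.png

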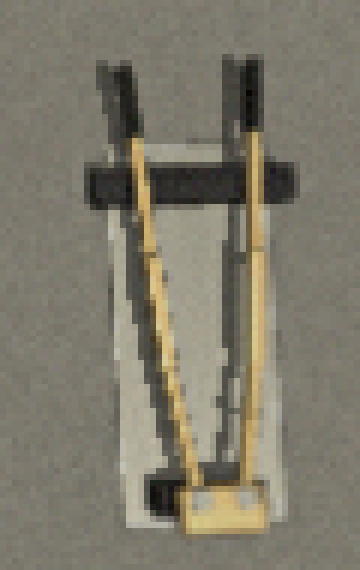

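The crop confirms it: the taller white fuse is at crop (240,255) in the scene and (365,125) in the top crop, so it stands on the bay's right. The short one is at (197,182), and two brown look-alikes stand in front of the bay. Next I measure.

```bash
cat > meas.py <<'E'
from h import *
s=np.load("s0.npy");t=np.load("t0.npy")
def c1(x,y,z): # ct1 crop px -> world
    return onz("top",195+x/6-.5,135+y/6-.5,z)
def c2(x,y,z): return onz("top",290+x/6-.5,185+y/6-.5,z)
# bay plate corners
BL,BR=c1(30,122,.012),c1(508,32,.012);FL,FR=c1(68,343,.018),c1(553,247,.018)
print("corners",BL,BR,FL,FR)
print("w",np.linalg.norm(BL-BR),np.linalg.norm(FL-FR),np.linalg.norm((BL-FL)[:2]),np.linalg.norm((BR-FR)[:2]))
c=(BL+BR+FL+FR)[:2]/4
yv=((BL-BR)+(FL-FR))[:2];yaw1=np.arctan2(-yv[0],yv[1])
# copper mask
hsv=cv2.cvtColor(t,cv2.COLOR_BGR2HSV)
m=cv2.inRange(hsv,(5,140,130),(16,255,255));m[:,:195]=0;m[:,300:]=0;m[:135]=0;m[185:]=0
ys,xs=np.nonzero(m);W=np.array([onz("top",x,y,.108)[:2] for x,y in zip(xs,ys)])
(rc,rs,ra)=cv2.minAreaRect((W*1000).astype(np.float32));print("bar rect",rc,rs,ra)
u,sv,vt=np.linalg.svd(W-W.mean(0));d=vt[0]*np.sign(vt[0][1]);yawb=np.arctan2(-d[0],d[1])
cb=np.array(rc)/1000;xb=np.array([np.cos(yawb),np.sin(yawb)])
print("yaw",yaw1,yawb,"bay c",c,"from bar",cb+.036*xb)
yaw=(yaw1+yawb)/2;
X=np.array([np.cos(yaw),np.sin(yaw)]);Y=np.array([-X[1],X[0]])
cen=(c+cb+.036*X)/2
def bayf(p): q=np.array(p)[:2]-cen;return np.round([q@X,q@Y],4)
tf=c1(365,127,.072);sf=c1(197,183,.048);print("tall",tf,bayf(tf),"short",sf,bayf(sf))
for a in[(100,460),(245,422)]: p=c1(*a,.06);print("brown",p,bayf(p))
# scene check of tops
def cs(x,y,z): return onz("scene",190+x/6-.5,190+y/6-.5,z)
for nm,a,z in[("tall",(237,212),.072),("short",(391,314),.048),("br",(552,162),.06),("br",(683,216),.06)]: p=cs(*a,z);print("scene",nm,p,bayf(p))
print("tri tall",tri(("scene",190+237/6-.5,190+212/6-.5),("top",195+365/6-.5,135+127/6-.5)))
# tongs
b=[c2(*a,.058) for a in[(180,487),(268,487),(182,535),(265,535)]];
print("block",b,(b[0]+b[1]+b[2]+b[3])/4)
j=[c2(*a,.058) for a in[(115,65),(131,65),(242,57),(262,57)]];print("jaw tips",j)
print("brown bar? jar etc")
E
python3 meas.py
```

```text
corners [0.72487976 0.16245582 0.012     ] [ 0.77949064 -0.11177163  0.012     ] [0.59566107 0.13541321 0.018     ] [ 0.65224298 -0.13654874  0.018     ]
w 0.2796123029549723 0.27778554963063695 0.13201808208747393 0.12963746299896478
bar rect (654.287109375, 5.3821868896484375) (20.570207595825195, 277.5376281738281) 11.314440727233887
yaw 0.20083470582963944 0.20402195770011938 bay c [0.68806861 0.01238716] from bar [0.68954046 0.01267613]
tall [ 0.70705862 -0.03110501  0.072     ] [ 0.0091 -0.0464] short [0.68100524 0.06190296 0.048     ] [0.0023 0.05  ]
brown [0.52572437 0.1096014  0.06      ] [-0.1402  0.1279]
brown [0.54689538 0.03200497 0.06      ] [-0.1351  0.0476]
scene tall [ 0.70425203 -0.03143618  0.072     ] [ 0.0063 -0.0461]
scene short [0.67844819 0.06071279 0.048     ] [-0.0005  0.0493]
scene br [0.54350548 0.03054454 0.06      ] [-0.1387  0.0469]
scene br [0.5253004 0.1104626 0.06     ] [-0.1405  0.1288]
tri tall (array([ 0.70591258, -0.03053385,  0.07349383]), np.float64(0.001896376034403462))
block [array([ 0.35620158, -0.23629413,  0.058     ]), array([ 0.35637823, -0.28263347,  0.058     ]), array([ 0.33139547, -0.2370499 ,  0.058     ]), array([ 0.33154649, -0.28064136,  0.058     ])] [ 0.34388044 -0.25915471  0.058     ]
jaw tips [array([ 0.57980409, -0.20459566,  0.058     ]), array([ 0.57986374, -0.21323017,  0.058     ]), array([ 0.58463779, -0.27331779,  0.058     ]), array([ 0.58471195, -0.28415301,  0.058     ])]
brown bar? jar etc
```

```bash
cat > goto.py <<'E'
import sys
from h import *
from scipy.spatial.transform import Rotation as R
# usage: goto x y z toolxangle (TCP target) -> dp, rotation in the current tool frame
s=arm.observe();p=s["position"];r=R.from_rotvec(s["ee_rot"])
def rel(x,y,z,a):
    c,n=np.cos(a),np.sin(a);T=R.from_matrix(np.array([[c,n,0],[n,-c,0],[0,0,-1.]]))
    return np.round(r.inv().apply(np.array([x,y,z])-p),4),np.round((r.inv()*T).as_rotvec(),4)
xa=r.apply([1,0,0]);print("t",s["clock"],"p",p.round(4),"xang",np.arctan2(xa[1],xa[0]).round(4),"tilt",r.apply([0,0,1]).round(4),"F",s["force"].round(2),"w",round(92*s["width"],2),"j",s["joints"].round(2))
a=[float(v) for v in sys.argv[1:]]
for i in range(0,len(a),4): print(a[i:i+4],*rel(*a[i:i+4]))
E
python3 goto.py .48 .12 .22 -.2 .448 -.252 .17 -1.505
```

```text
t 0.2 p [0.2304 0.5807 0.2262] xang 1.193 tilt [-3.e-04 -9.e-04 -1.e+00] F [-0.69 -0.01 -0.74] w 91.99 j [-1.3   0.44  0.02  1.57 -0.01  1.13 -0.08]
[0.48, 0.12, 0.22, -0.2] [-0.3361  0.4019  0.0066] [7.000e-04 8.000e-04 1.393e+00]
[0.448, -0.252, 0.17, -1.505] [-0.6936  0.5094  0.0569] [1.300e-03 2.000e-04 2.698e+00]
```

```bash
python3 -m pendant '[{"dp":[-0.336,0.402,0.006],"rotation":[0,0,1.39],"fingers":-1},{"dp":[-0.336,0.402,0.006],"rotation":[0,0,1.39],"fingers":-1},{"dp":[-0.336,0.402,0.006],"rotation":[0,0,1.39],"fingers":-1},{"dp":[-0.336,0.402,0.006],"rotation":[0,0,1.39],"fingers":-1},{"dp":[-0.336,0.402,0.006],"rotation":[0,0,1.39],"fingers":-1},{"dp":[-0.336,0.402,0.006],"rotation":[0,0,1.39],"fingers":-1},{"dp":[-0.336,0.402,0.006],"rotation":[0,0,1.39],"fingers":-1},{"dp":[-0.336,0.402,0.006],"rotation":[0,0,1.39],"fingers":-1},{"dp":[-0.694,0.509,0.057],"rotation":[0.001,0,2.698],"fingers":-1},{"dp":[-0.694,0.509,0.057],"rotation":[0.001,0,2.698],"fingers":-1},{"dp":[-0.694,0.509,0.057],"rotation":[0.001,0,2.698],"fingers":-1},{"dp":[-0.694,0.509,0.057],"rotation":[0.001,0,2.698],"fingers":-1},{"dp":[-0.694,0.509,0.057],"rotation":[0.001,0,2.698],"fingers":-1},{"dp":[-0.694,0.509,0.057],"rotation":[0.001,0,2.698],"fingers":-1},{"dp":[-0.694,0.509,0.057],"rotation":[0.001,0,2.698],"fingers":-1},{"dp":[-0.694,0.509,0.057],"rotation":[0.001,0,2.698],"fingers":-1},{"dp":[-0.694,0.509,0.057],"rotation":[0.001,0,2.698],"fingers":-1},{"dp":[-0.694,0.509,0.057],"rotation":[0.001,0,2.698],"fingers":-1},{"dp":[-0.694,0.509,0.057],"rotation":[0.001,0,2.698],"fingers":-1},{"dp":[-0.694,0.509,0.057],"rotation":[0.001,0,2.698],"fingers":-1}]' 20; python3 goto.py .448 -.252 .1 -1.505 .448 -.252 .027 -1.505
python3 - <<'E'
from h import *
t=cam("top");s=cam("scene")
cv2.imwrite("pics/a1.png",np.hstack([cv2.resize(t[165:285,250:370],None,fx=3.3,fy=3.3),cv2.resize(s[130:250,170:290],None,fx=3.3,fy=3.3)]))
E
```

```text
clock: 2.7
position: [0.4477, -0.2518, 0.1701]
ee_rot: [-2.295, 2.146, -0.0]
force: [-0.2, 1.0, 0.9]
width: 1.001
t 2.7 p [ 0.4477 -0.2518  0.1701] xang -1.5037 tilt [ 2.e-04  0.e+00 -1.e+00] F [-0.16  1.01  0.93] w 92.06 j [-0.24  0.4   0.88  1.96 -0.38  0.95 -0.68]
[0.448, -0.252, 0.1, -1.505] [ 0.0003 -0.0002  0.0701] [-0.0002  0.      0.0013]
[0.448, -0.252, 0.027, -1.505] [ 0.0003 -0.0002  0.1431] [-0.0002  0.      0.0013]
```

View pics/a1.png

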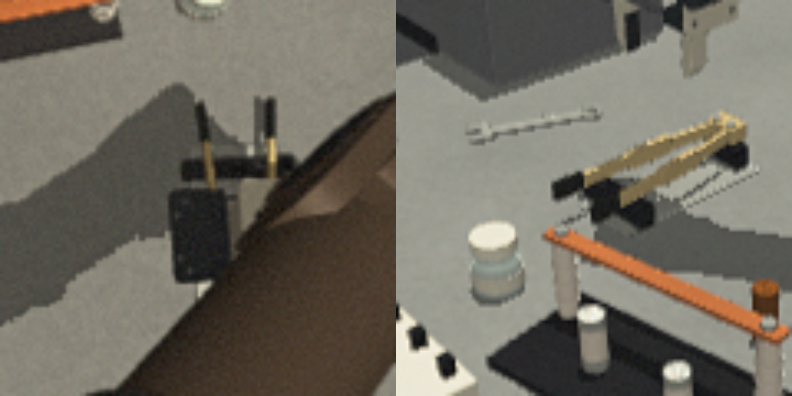

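The hand is over the tongs' pads, with a jaw visible on each side ahead of it. I go down.

```bash
python3 -m pendant '[{"dp":[0,0,0.04],"rotation":[0,0,0.001],"fingers":-1},{"dp":[0,0,0.08],"rotation":[0,0,0.001],"fingers":-1},{"dp":[0,0,0.11],"rotation":[0,0,0.001],"fingers":-1},{"dp":[0,0,0.13],"rotation":[0,0,0.001],"fingers":-1},{"dp":[0,0,0.143],"rotation":[0,0,0.001],"fingers":-1},{"dp":[0,0,0.143],"rotation":[0,0,0.001],"fingers":-1}]'; python3 goto.py .448 -.252 .027 -1.505
python3 - <<'E'
from h import *
t=cam("top");s=cam("scene")
cv2.imwrite("pics/a2.png",np.hstack([cv2.resize(t[165:285,250:370],None,fx=3.3,fy=3.3),cv2.resize(s[100:220,190:310],None,fx=3.3,fy=3.3)]))
E
```

```text
clock: 3.55
position: [0.4473, -0.2519, 0.0266]
ee_rot: [2.292, -2.147, -0.001]
force: [-0.3, -0.6, -0.1]
width: 1.001
t 3.55 p [ 0.4473 -0.2519  0.0266] xang -1.5055 tilt [-1.e-03  3.e-04 -1.e+00] F [-0.28 -0.55 -0.08] w 92.05 j [-0.07  0.61  0.67  2.08 -0.62  0.66 -0.48]
[0.448, -0.252, 0.027, -1.505] [ 0.0001 -0.0007 -0.0004] [ 0.001   0.0004 -0.0005]
```

View pics/a2.png

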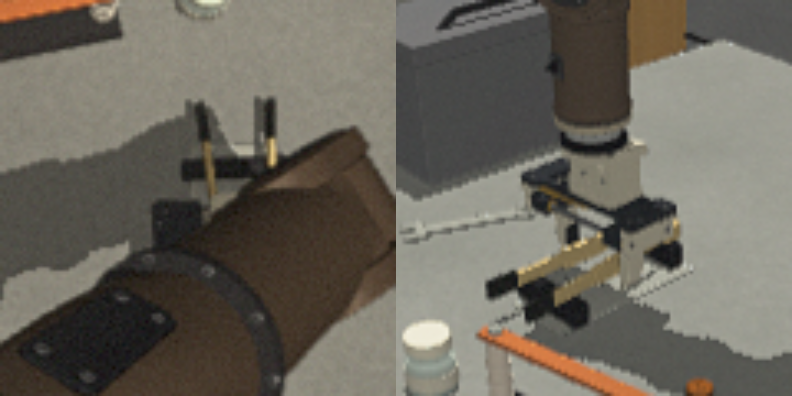

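```bash
python3 -m pendant '[{"dp":[0,0,0],"rotation":[0,0,0],"fingers":-0.15},{"dp":[0,0,0],"rotation":[0,0,0],"fingers":-0.15},{"dp":[0,0,0],"rotation":[0,0,0],"fingers":-0.174},{"dp":[0,0,0],"rotation":[0,0,0],"fingers":-0.174},{"dp":[0,0,0],"rotation":[0,0,0],"fingers":-0.174},{"dp":[0,0,0],"rotation":[0,0,0],"fingers":-0.174}]' 35; python3 goto.py
```

```text
clock: 4.4
position: [0.4484, -0.2526, 0.0278]
ee_rot: [-2.293, 2.147, -0.003]
force: [1.3, -0.6, 2.7]
width: 0.588
t 4.4 p [ 0.4484 -0.2526  0.0278] xang -1.5054 tilt [ 1.5e-03 -9.0e-04 -1.0e+00] F [ 1.31 -0.57  2.69] w 54.13 j [-0.07  0.61  0.67  2.08 -0.62  0.66 -0.48]
```

```bash
python3 -m pendant '[{"dp":[0,0,-0.015],"rotation":[0,0,0],"fingers":-0.174},{"dp":[0,0,-0.035],"rotation":[0,0,0],"fingers":-0.174},{"dp":[0,0,-0.06],"rotation":[0,0,0],"fingers":-0.174},{"dp":[0,0,-0.08],"rotation":[0,0,0],"fingers":-0.174},{"dp":[0,0,-0.09],"rotation":[0,0,0],"fingers":-0.174},{"dp":[0,0,-0.09],"rotation":[0,0,0],"fingers":-0.174}]'; python3 goto.py
python3 - <<'E'
from h import *
t=cam("top");s=cam("scene")
np.save("t1.npy",t);np.save("s1.npy",s)
cv2.imwrite("pics/a3.png",np.hstack([cv2.resize(t[180:240,285:345],None,fx=6.6,fy=6.6,interpolation=cv2.INTER_NEAREST),cv2.resize(s[130:190,210:270],None,fx=6.6,fy=6.6,interpolation=cv2.INTER_NEAREST)]))
E
```

```text
clock: 5.15
position: [0.4484, -0.2524, 0.1183]
ee_rot: [-2.292, 2.147, -0.003]
force: [0.6, -0.3, -1.1]
width: 0.586
t 5.15 p [ 0.4484 -0.2524  0.1183] xang -1.5052 tilt [ 2.3e-03 -8.0e-04 -1.0e+00] F [ 0.6  -0.25 -1.13] w 53.88 j [-0.18  0.48  0.82  2.02 -0.47  0.84 -0.6 ]
```

View pics/a3.png

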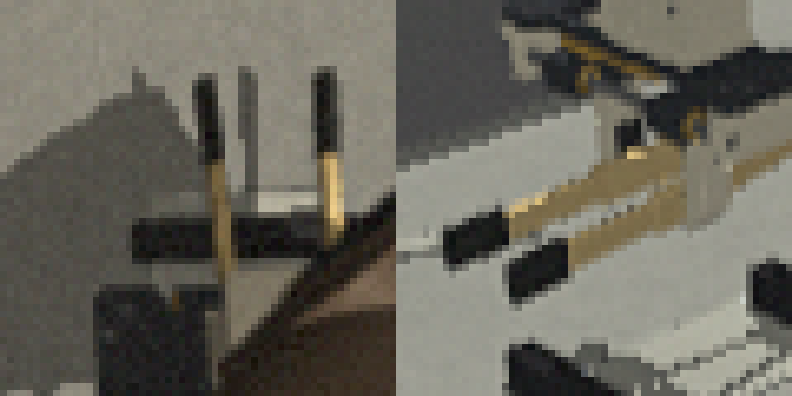

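Run:
```python
from h import *
for z in(.14,.145,.15,.155):
  f=lambda x,y:onz("top",285+x/6.6-.5,180+y/6.6-.5,z)
  L=f(203,72);Rr=f(325,68);m=(L+Rr)/2;print(z,L.round(4),Rr.round(4),"gap ctr",np.linalg.norm(L-Rr).round(4),"mid",m.round(4),"yaw",np.arctan2(m[1]+.2524,m[0]-.4484).round(4),np.linalg.norm(m[:2]-[.4484,-.2524]).round(4))
# predicted pixels of jaw tip corners for level tongs, in scene crop coordinates
a=-1.5052+np.pi/2;X=np.array([np.cos(a),np.sin(a),0]);Y=np.array([-X[1],X[0],0]);g=np.array([.4484,-.2524,.1371])
for yy in(30.5,23.5,-23.5,-30.5):
  for zz in(.012,-.012):
    q=g+.135*X+yy/1e3*Y+[0,0,zz];u=proj("scene",q);v=proj("top",q);print(yy,zz,((u+.5-[210,130])*6.6).round(0),((v+.5-[285,180])*6.6).round(0))
```

```text
0.14 [ 0.5829 -0.2138  0.14  ] [ 0.5851 -0.2697  0.14  ] gap ctr 0.0559 mid [ 0.584  -0.2418  0.14  ] yaw 0.0784 0.136
0.145 [ 0.5821 -0.2131  0.145 ] [ 0.5843 -0.2687  0.145 ] gap ctr 0.0557 mid [ 0.5832 -0.2409  0.145 ] yaw 0.0854 0.1353
0.15 [ 0.5813 -0.2123  0.15  ] [ 0.5835 -0.2677  0.15  ] gap ctr 0.0554 mid [ 0.5824 -0.24    0.15  ] yaw 0.0924 0.1346
0.155 [ 0.5805 -0.2115  0.155 ] [ 0.5827 -0.2666  0.155 ] gap ctr 0.0551 mid [ 0.5816 -0.2391  0.155 ] yaw 0.0996 0.1338
30.5 0.012 [109. 261.] [205.  73.]
30.5 -0.012 [113. 301.] [197.  81.]
23.5 0.012 [101. 256.] [220.  72.]
23.5 -0.012 [104. 296.] [212.  80.]
-23.5 0.012 [ 46. 228.] [323.  66.]
-23.5 -0.012 [ 50. 267.] [313.  74.]
-30.5 0.012 [ 38. 224.] [338.  65.]
-30.5 -0.012 [ 42. 263.] [328.  73.]
```

```bash
python3 goto.py .4835 -.0769 .1 -1.39
```

```text
t 5.25 p [ 0.4479 -0.2521  0.1174] xang -1.5053 tilt [ 8.e-04 -3.e-04 -1.e+00] F [ 0.4  -0.02 -1.92] w 54.1 j [-0.18  0.48  0.82  2.02 -0.47  0.84 -0.6 ]
[0.4835, -0.0769, 0.1, -1.39] [-0.1725 -0.0469  0.0173] [-0.0008 -0.0004 -0.1153]
```

```bash
python3 -m pendant '[{"dp":[-0.02,-0.005,0],"rotation":[0,0,-0.015],"fingers":-0.174},{"dp":[-0.045,-0.012,0],"rotation":[0,0,-0.03],"fingers":-0.174},{"dp":[-0.07,-0.019,0],"rotation":[0,0,-0.05],"fingers":-0.174},{"dp":[-0.095,-0.026,0],"rotation":[0,0,-0.065],"fingers":-0.174},{"dp":[-0.12,-0.033,0.005],"rotation":[0,0,-0.08],"fingers":-0.174},{"dp":[-0.145,-0.04,0.01],"rotation":[0,0,-0.1],"fingers":-0.174},{"dp":[-0.165,-0.045,0.015],"rotation":[0,0,-0.112],"fingers":-0.174},{"dp":[-0.1725,-0.047,0.0173],"rotation":[0,0,-0.115],"fingers":-0.174},{"dp":[-0.1725,-0.047,0.0173],"rotation":[0,0,-0.115],"fingers":-0.174},{"dp":[-0.1725,-0.047,0.0173],"rotation":[0,0,-0.115],"fingers":-0.174}]'; python3 goto.py .4835 -.0769 .029 -1.39
python3 - <<'E'
from h import *
t=cam("top");s=cam("scene")
np.save("t2.npy",t);np.save("s2.npy",s)
cv2.imwrite("pics/a4.png",np.hstack([cv2.resize(t[140:220,220:300],None,fx=5,fy=5,interpolation=cv2.INTER_NEAREST),cv2.resize(s[160:240,200:280],None,fx=5,fy=5,interpolation=cv2.INTER_NEAREST)]))
p=arm.observe()["position"];a=-1.39+np.pi/2;X=np.array([np.cos(a),np.sin(a),0]);Y=np.array([-X[1],X[0],0]);g=p+[0,0,.0188]
for yy in(30.5,23.5,-23.5,-30.5):
  for zz in(.012,-.012):
    q=g+.135*X+yy/1e3*Y+[0,0,zz];u=proj("scene",q);v=proj("top",q);print(yy,zz,"scene",((u+.5-[200,160])*5+[400,0]).round(0),"top",((v+.5-[220,140])*5).round(0))
E
```

```text
clock: 6.5
position: [0.4834, -0.078, 0.1002]
ee_rot: [-2.411, 2.014, -0.002]
force: [0.3, 0.2, -2.1]
width: 0.591
t 6.5 p [ 0.4834 -0.078   0.1002] xang -1.3918 tilt [ 1.e-03 -8.e-04 -1.e+00] F [ 0.33  0.22 -2.15] w 54.38 j [-0.53  0.46  0.79  2.09 -0.47  0.77 -0.84]
[0.4835, -0.0769, 0.029, -1.39] [-0.0011 -0.0002  0.0712] [-0.0009 -0.001  -0.0018]
30.5 0.012 scene [671. 196.] top [164. 210.]
30.5 -0.012 scene [673. 228.] top [165. 217.]
23.5 0.012 scene [663. 192.] top [175. 208.]
23.5 -0.012 scene [664. 224.] top [176. 215.]
-23.5 0.012 scene [607. 167.] top [251. 194.]
-23.5 -0.012 scene [609. 199.] top [250. 202.]
-30.5 0.012 scene [599. 164.] top [262. 192.]
-30.5 -0.012 scene [601. 196.] top [261. 200.]
```

View pics/a4.png

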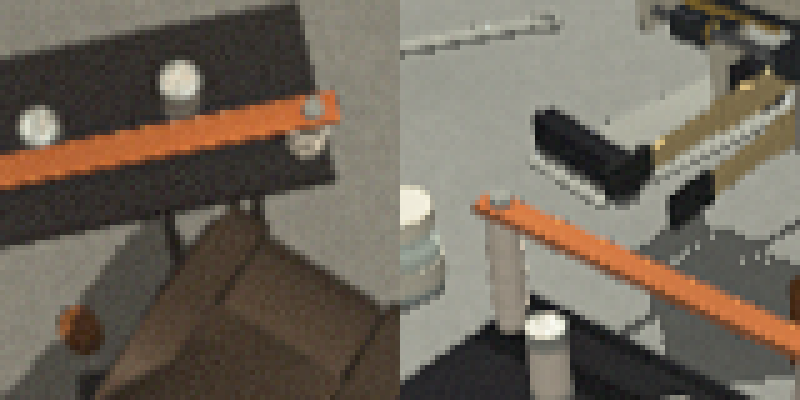

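Run:
```python
from h import *
t=np.load("t2.npy");s=np.load("s2.npy")
b=lambda i:np.clip(i.astype(float)*2.2,0,255).astype(np.uint8)
cv2.imwrite("pics/a5.png",np.hstack([cv2.resize(b(t[172:202,245:285]),None,fx=10,fy=10,interpolation=cv2.INTER_NEAREST),cv2.resize(b(s[178:208,226:266]),None,fx=10,fy=10,interpolation=cv2.INTER_NEAREST)]))
```

```text
(no output)
```

View pics/a5.png

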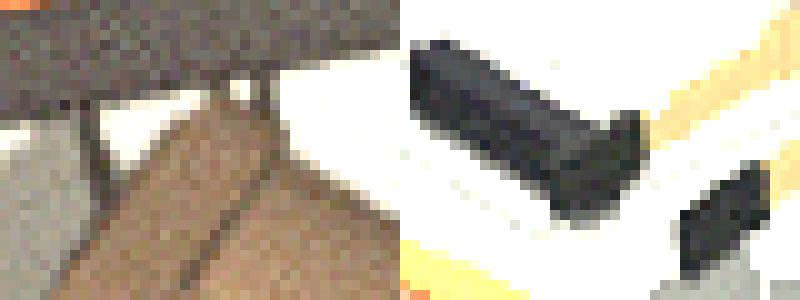

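```bash
python3 goto.py .4835 -.0769 .030 -1.368
```

```text
t 6.6 p [ 0.4835 -0.0778  0.1003] xang -1.3919 tilt [ 1.2e-03 -6.0e-04 -1.0e+00] F [-0.2   0.48 -1.43] w 54.23 j [-0.53  0.46  0.79  2.09 -0.47  0.77 -0.84]
[0.4835, -0.0769, 0.03, -1.368] [-0.001  -0.0001  0.0702] [-0.0011 -0.0008 -0.0239]
```

```bash
python3 -m pendant '[{"dp":[-0.001,0,0.015],"rotation":[-0.001,0,-0.024],"fingers":-0.174},{"dp":[-0.001,0,0.035],"rotation":[-0.001,0,-0.024],"fingers":-0.174},{"dp":[-0.001,0,0.055],"rotation":[-0.001,0,-0.024],"fingers":-0.174},{"dp":[-0.001,0,0.067],"rotation":[-0.001,0,-0.024],"fingers":-0.174},{"dp":[-0.001,0,0.070],"rotation":[-0.001,0,-0.024],"fingers":-0.174},{"dp":[-0.001,0,0.070],"rotation":[-0.001,0,-0.024],"fingers":-0.174}]'; python3 goto.py .5913 -.0548 .030 -1.368;  python3 - <<'E'
from h import *
t=cam("top");s=cam("scene")
np.save("t3.npy",t);np.save("s3.npy",s)
b=lambda i:np.clip(i.astype(float)*1.8,0,255).astype(np.uint8)
cv2.imwrite("pics/a6.png",np.hstack([cv2.resize(b(t[150:210,230:290]),None,fx=6.6,fy=6.6,interpolation=cv2.INTER_NEAREST),cv2.resize(b(s[180:260,200:280]),None,fx=4.95,fy=4.95,interpolation=cv2.INTER_NEAREST)]))
E
```

```text
clock: 7.35
position: [0.4836, -0.0772, 0.0305]
ee_rot: [2.434, -1.985, 0.002]
force: [1.0, -0.1, -1.0]
width: 0.586
t 7.35 p [ 0.4836 -0.0772  0.0305] xang -1.3683 tilt [ 6.e-04 -9.e-04 -1.e+00] F [ 1.02 -0.08 -0.97] w 53.91 j [-0.43  0.57  0.66  2.14 -0.6   0.62 -0.71]
[0.5913, -0.0548, 0.03, -1.368] [-0.0003 -0.11    0.0006] [-0.0004 -0.001  -0.0003]
```

View pics/a6.png

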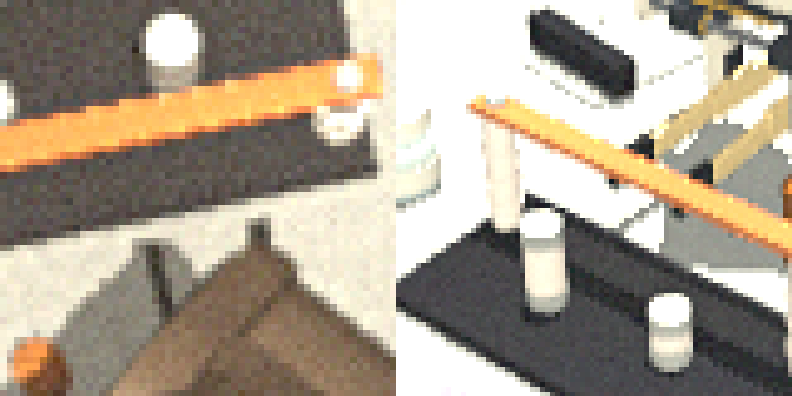

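```bash
python3 -m pendant '[{"dp":[0,-0.01,0],"rotation":[0,0,0],"fingers":-0.174},{"dp":[0,-0.022,0],"rotation":[0,0,0],"fingers":-0.174},{"dp":[0,-0.036,0],"rotation":[0,0,0],"fingers":-0.174},{"dp":[0,-0.05,0],"rotation":[0,0,0],"fingers":-0.174},{"dp":[0,-0.062,0],"rotation":[0,0,0],"fingers":-0.174},{"dp":[0,-0.072,0],"rotation":[0,0,0],"fingers":-0.174},{"dp":[0,-0.08,0],"rotation":[0,0,0],"fingers":-0.174},{"dp":[0,-0.08,0],"rotation":[0,0,0],"fingers":-0.174}]'; python3 goto.py .5913 -.0548 .030 -1.368;  python3 - <<'E'
from h import *
t=cam("top");s=cam("scene")
b=lambda i:np.clip(i.astype(float)*1.8,0,255).astype(np.uint8)
cv2.imwrite("pics/a7.png",np.hstack([cv2.resize(b(t[140:200,230:290]),None,fx=6.6,fy=6.6,interpolation=cv2.INTER_NEAREST),cv2.resize(b(s[180:260,200:280]),None,fx=4.95,fy=4.95,interpolation=cv2.INTER_NEAREST)]))
E
```

```text
clock: 8.45
position: [0.5627, -0.0608, 0.0308]
ee_rot: [-2.435, 1.985, -0.003]
force: [-1.5, -0.4, -1.5]
width: 0.585
t 8.45 p [ 0.5627 -0.0608  0.0308] xang -1.3676 tilt [ 0.0014 -0.001  -1.    ] F [-1.47 -0.45 -1.5 ] w 53.86 j [-0.44  0.66  0.66  1.95 -0.6   0.73 -0.79]
[0.5913, -0.0548, 0.03, -1.368] [-0.0001 -0.0293  0.0008] [-0.0011 -0.0012  0.0004]
```

View pics/a7.png

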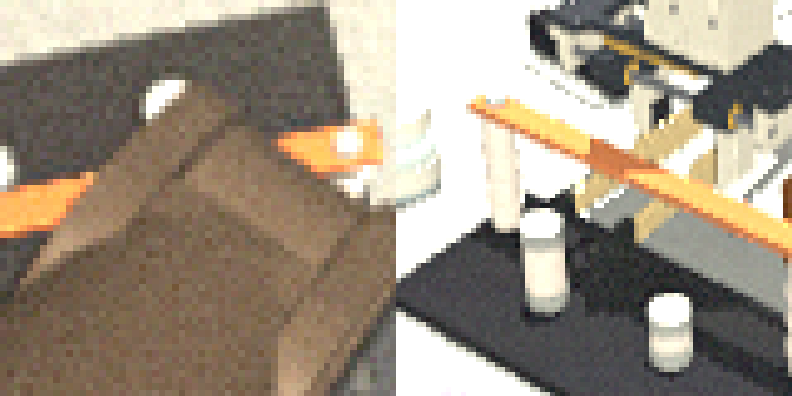

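```bash
python3 -m pendant '[{"dp":[0,-0.008,0.0005],"rotation":[-0.001,-0.001,0],"fingers":-0.174},{"dp":[0,-0.016,0.0005],"rotation":[-0.001,-0.001,0],"fingers":-0.174},{"dp":[0,-0.023,0.0005],"rotation":[-0.001,-0.001,0],"fingers":-0.174},{"dp":[0,-0.028,0.0005],"rotation":[-0.001,-0.001,0],"fingers":-0.174},{"dp":[0,-0.029,0.0005],"rotation":[-0.001,-0.001,0],"fingers":-0.174},{"dp":[0,-0.029,0.0005],"rotation":[-0.001,-0.001,0],"fingers":-0.174}]'; python3 goto.py .5913 -.0548 .030 -1.368;  python3 - <<'E'
from h import *
t=cam("top");s=cam("scene");np.save("s4.npy",s)
b=lambda i:np.clip(i.astype(float)*3,0,255).astype(np.uint8)
cr=cv2.resize(b(s[200:250,215:265]),None,fx=10,fy=10,interpolation=cv2.INTER_NEAREST)
cv2.imwrite("pics/a8.png",cr)
o=arm.observe()["position"]+[0,0,.0188];a=.2028;X=np.array([np.cos(a),np.sin(a),0]);Y=np.array([-X[1],X[0],0])
for x in(.095,.135):
  for yy in(30.5,23.5,-23.5,-30.5):
    q=o+x*X+yy/1e3*Y+[0,0,.012];print(x,yy,((proj("scene",q)+.5-[215,200])*10).round(0))
E
```

```text
clock: 9.3
position: [0.59, -0.0553, 0.0302]
ee_rot: [2.434, -1.985, -0.001]
force: [0.2, -0.0, -0.8]
width: 0.589
t 9.3 p [ 0.59   -0.0553  0.0302] xang -1.3683 tilt [-9.e-04 -1.e-04 -1.e+00] F [ 0.16 -0.03 -0.8 ] w 54.2 j [-0.44  0.69  0.66  1.88 -0.6   0.77 -0.81]
[0.5913, -0.0548, 0.03, -1.368] [-0.0002 -0.0014  0.0002] [ 0.0009  0.     -0.0003]
0.095 30.5 [268. 283.]
0.095 23.5 [251. 275.]
0.095 -23.5 [139. 220.]
0.095 -30.5 [123. 213.]
0.135 30.5 [180. 348.]
0.135 23.5 [163. 339.]
0.135 -23.5 [ 51. 282.]
0.135 -30.5 [ 34. 274.]
```

View pics/a8.png

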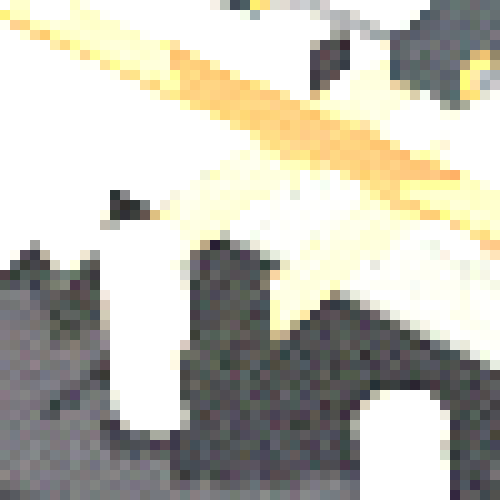

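```bash
python3 -m pendant '[{"dp":[0,0,0],"rotation":[0,0,0],"fingers":-0.1},{"dp":[0,0,0],"rotation":[0,0,0],"fingers":-0.03},{"dp":[0,0,0],"rotation":[0,0,0],"fingers":0.03},{"dp":[0,0,0],"rotation":[0,0,0],"fingers":0.1},{"dp":[0,0,0],"rotation":[0,0,0],"fingers":0.2},{"dp":[0,0,0],"rotation":[0,0,0],"fingers":0.3},{"dp":[0,0,0],"rotation":[0,0,0],"fingers":0.3},{"dp":[0,0,0],"rotation":[0,0,0],"fingers":0.3}]' 42; python3 goto.py .5913 -.0548 .030 -1.368;  python3 - <<'E'
from h import *
s=cam("scene")
cr=cv2.resize(s[200:250,215:265],None,fx=10,fy=10,interpolation=cv2.INTER_NEAREST)
cv2.imwrite("pics/a9.png",cr)
E
```

```text
clock: 10.4
position: [0.5899, -0.0553, 0.0303]
ee_rot: [2.434, -1.985, -0.001]
force: [-0.2, -0.7, -1.3]
width: 0.472
t 10.4 p [ 0.5899 -0.0553  0.0303] xang -1.3684 tilt [-8.e-04 -0.e+00 -1.e+00] F [-0.24 -0.74 -1.29] w 43.44 j [-0.44  0.69  0.66  1.88 -0.6   0.77 -0.81]
[0.5913, -0.0548, 0.03, -1.368] [-0.0002 -0.0015  0.0003] [ 0.0008  0.0001 -0.0004]
```

View pics/a9.png

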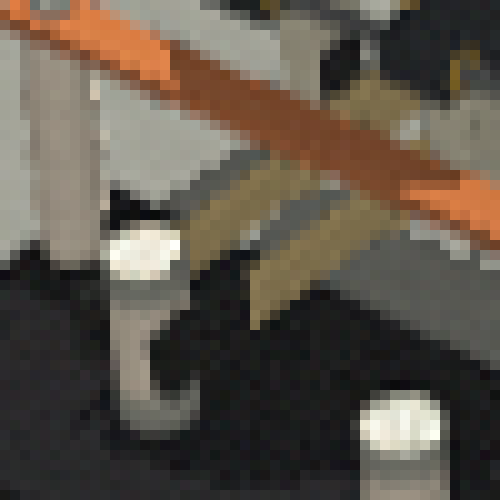

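Stopped at 43.4 mm, so the tongs are shut on the fuse, with the left jaw visible on its side at (180,370). I lift it 14 mm and look.

```bash
python3 -m pendant '[{"dp":[0,0,-0.004],"rotation":[0,0,0],"fingers":0.3},{"dp":[0,0,-0.009],"rotation":[0,0,0],"fingers":0.3},{"dp":[0,0,-0.013],"rotation":[0,0,0],"fingers":0.3},{"dp":[0,0,-0.014],"rotation":[0,0,0],"fingers":0.3},{"dp":[0,0,-0.014],"rotation":[0,0,0],"fingers":0.3}]'; python3 goto.py .5913 -.0548 .030 -1.368;  python3 - <<'E'
from h import *
s=cam("scene")
cr=cv2.resize(s[200:250,215:265],None,fx=10,fy=10,interpolation=cv2.INTER_NEAREST)
cv2.imwrite("pics/a10.png",cr)
E
```

```text
clock: 11.08
position: [0.5899, -0.0553, 0.0443]
ee_rot: [2.434, -1.985, -0.001]
force: [0.2, -0.2, -1.8]
width: 0.471
t 11.075 p [ 0.5899 -0.0553  0.0443] xang -1.3683 tilt [-7.e-04 -0.e+00 -1.e+00] F [ 0.19 -0.19 -1.84] w 43.33 j [-0.45  0.68  0.68  1.88 -0.58  0.8  -0.82]
[0.5913, -0.0548, 0.03, -1.368] [-0.0002 -0.0014  0.0143] [ 0.0007  0.0001 -0.0003]
```

View pics/a10.png

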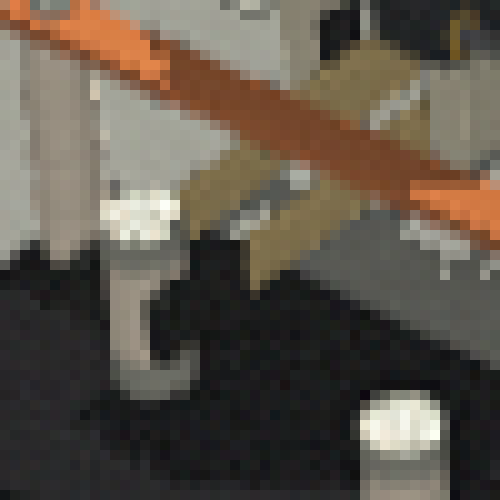

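```bash
python3 -m pendant '[{"dp":[0,0.006,0],"rotation":[0,0,0],"fingers":0.3},{"dp":[0,0.015,0],"rotation":[0,0,0],"fingers":0.3},{"dp":[0,0.025,0],"rotation":[0,0,0],"fingers":0.3},{"dp":[0,0.035,0],"rotation":[0,0,0],"fingers":0.3},{"dp":[0,0.045,0],"rotation":[0,0,0],"fingers":0.3},{"dp":[0,0.055,0],"rotation":[0,0,0],"fingers":0.3},{"dp":[0,0.065,0],"rotation":[0,0,0],"fingers":0.3},{"dp":[0,0.075,0],"rotation":[0,0,0],"fingers":0.3},{"dp":[0,0.085,0],"rotation":[0,0,0],"fingers":0.3},{"dp":[0,0.095,0],"rotation":[0,0,0],"fingers":0.3},{"dp":[0,0.105,0],"rotation":[0,0,0],"fingers":0.3},{"dp":[0,0.115,0],"rotation":[0,0,0],"fingers":0.3},{"dp":[0,0.125,0],"rotation":[0,0,0],"fingers":0.3},{"dp":[0,0.134,0],"rotation":[0,0,0],"fingers":0.3},{"dp":[0,0.14,0],"rotation":[0,0,0],"fingers":0.3},{"dp":[0,0.14,0],"rotation":[0,0,0],"fingers":0.3}]'; python3 goto.py;  python3 - <<'E'
from h import *
s=cam("scene");t=cam("top")
cv2.imwrite("pics/a11.png",np.hstack([cv2.resize(s[170:250,205:285],None,fx=5,fy=5,interpolation=cv2.INTER_NEAREST),cv2.resize(t[140:220,210:290],None,fx=5,fy=5,interpolation=cv2.INTER_NEAREST)]))
E
```

```text
clock: 13.12
position: [0.4523, -0.0835, 0.0444]
ee_rot: [2.434, -1.986, -0.001]
force: [0.1, 0.0, -2.2]
width: 0.473
t 13.125 p [ 0.4523 -0.0835  0.0444] xang -1.3688 tilt [-1.e-03  2.e-04 -1.e+00] F [ 0.11  0.01 -2.16] w 43.54 j [-0.44  0.51  0.69  2.2  -0.57  0.62 -0.71]
```

View pics/a11.png

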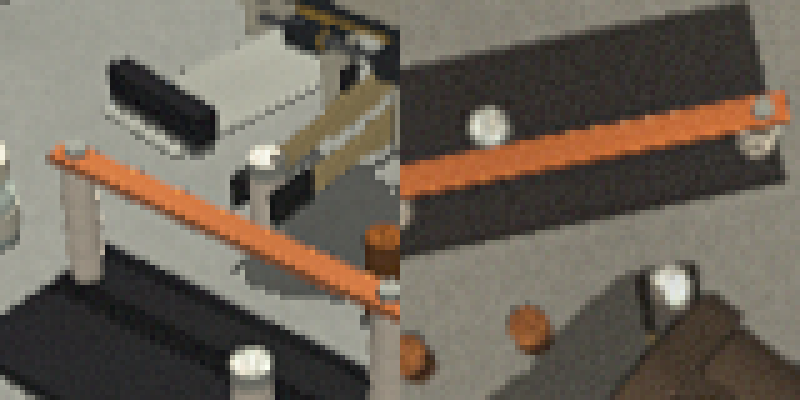

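The fuse is out in front of the bar and upright in the jaws: scene (263,185), top (675,285). The short fuse hasn't moved. Now I raise it.

```bash
python3 -m pendant '[{"dp":[0,0,-0.006],"rotation":[0,0,0],"fingers":0.3},{"dp":[0,0,-0.018],"rotation":[0,0,0],"fingers":0.3},{"dp":[0,0,-0.032],"rotation":[0,0,0],"fingers":0.3},{"dp":[0,0,-0.046],"rotation":[0,0,0],"fingers":0.3},{"dp":[0,0,-0.06],"rotation":[0,0,0],"fingers":0.3},{"dp":[0,0,-0.075],"rotation":[0,0,0],"fingers":0.3},{"dp":[0,0,-0.09],"rotation":[0,0,0],"fingers":0.3},{"dp":[0,0,-0.105],"rotation":[0,0,0],"fingers":0.3},{"dp":[0,0,-0.117],"rotation":[0,0,0],"fingers":0.3},{"dp":[0,0,-0.126],"rotation":[0,0,0],"fingers":0.3},{"dp":[0,0,-0.13],"rotation":[0,0,0],"fingers":0.3},{"dp":[0,0,-0.13],"rotation":[0,0,0],"fingers":0.3},{"dp":[0,0,-0.13],"rotation":[0,0,0],"fingers":0.3},{"dp":[0,0,-0.13],"rotation":[0,0,0],"fingers":0.3}]'; python3 goto.py;  python3 - <<'E'
from h import *
s=cam("scene");t=cam("top")
cv2.imwrite("pics/a12.png",np.hstack([cv2.resize(s[130:250,190:310],None,fx=3.3,fy=3.3,interpolation=cv2.INTER_NEAREST),cv2.resize(t[140:220,210:290],None,fx=4.95,fy=4.95,interpolation=cv2.INTER_NEAREST)]))
E
```

```text
clock: 14.98
position: [0.4529, -0.0834, 0.1741]
ee_rot: [2.434, -1.985, -0.001]
force: [-1.0, 0.8, -2.6]
width: 0.472
t 14.975 p [ 0.4529 -0.0834  0.1741] xang -1.3683 tilt [-1.2e-03 -2.0e-04 -1.0e+00] F [-1.03  0.83 -2.59] w 43.43 j [-0.66  0.3   0.91  2.08 -0.3   0.9  -0.95]
```

View pics/a12.png

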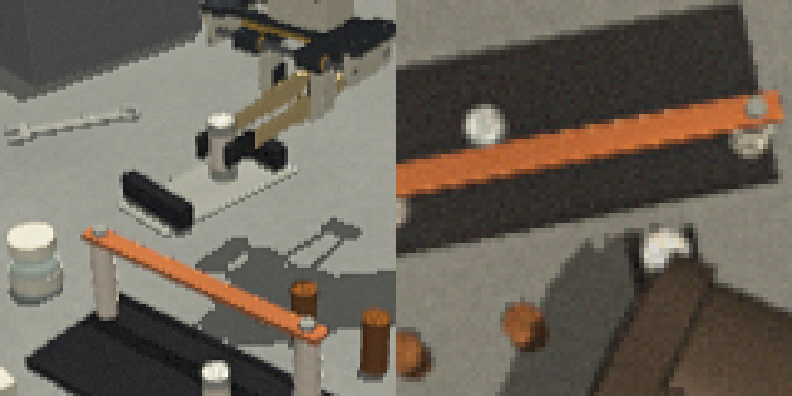

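The fuse is upright in the closed jaws at (221,145), above bar height. I check its height, then hand in.

Run:
```python
from h import *
p,e=tri(("scene",190+220/3.3-.5,130+121/3.3-.5),("top",210+(664-396)/4.95-.5,140+249/4.95-.5));print("fuse top",p.round(4),e.round(4))
q=p[:2]-[.6888,.0125];print("bay x",q@[.9796,.2011])
s=arm.observe();print(s["dq"].round(4),s["width"])
print(arm.sign_off())
```

```text
fuse top [ 0.5708 -0.0575  0.2169] 0.0012
bay x -0.1297104250142691
[-0.0015 -0.0014  0.0002 -0.0011 -0.0014 -0.0006  0.0005] 0.47668621491456936
the job is handed in; nothing more can be done
None
```

I took the taller fuse out from behind the bar with the insulated tongs and handed the job in at about 15 s. The sign-off gives no verdict, so what follows are my own checks.

- **Job:** I gripped the tongs at their pads and squeezed them to 54 mm to go in under the bar. I then closed them on the taller white fuse, on the bay's right, and they stopped at 43.4 mm over the pads. From there I lifted the fuse 14 mm, drew it out 140 mm along the bay's axis and raised it.
- **Last checks:** By triangulation the fuse's top was at 0.217 m, which puts its middle at about 0.187 m against the required 0.135 m. It was about 0.13 m in front of the bay's middle, where over 0.055 m is required. It looked upright, the arm was still, and the tongs were still squeezed at about 44 mm. The short fuse, the bar and the objects in view looked unmoved.
- **Contacts:** The readings taken after each move showed no unexpected forces. I have no direct measurement that nothing touched the bar.
- **Disagreement:** After picking up the tongs, the first top view suggested the jaws sat about 3 mm to the left. The next, closer check did not show this, and I went by the later one.

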